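# Put the whole tubing clamps away by length

## Robot

A 6-joint arm with a two-finger parallel gripper is mounted at the origin on the work surface. World frame = base frame: x ahead of the robot, y to its left, z up, the work surface at z = 0. Lengths are in m, angles in rad, forces in N, time in s.
With the tool pointing down it reaches from about 0.3 to 0.875 m from the base axis. Payload 6.4 kg.
Tool frame: the origin (TCP) lies midway between the tips of the shut fingers; the grasp point (between the pads) lies 19 mm behind it; z points along the fingers, y is the line along which they close (so a half turn about z gives the same grasp; the last joint's range is limited). The gripper opens to 85 mm and grips with 20 to 120 N. Pads are 22 mm wide; open, the fingers measure 114 mm over their backs; the gripper's body (76 mm by 85 mm) begins 54 mm behind the grasp point. The pads swing forward as they close: fully open they stand 13 mm farther back than shut.
Start: joints at [0.961, 0.181, 1.607, -0, 1.354, -0.206], TCP at [0.226, 0.529, 0.202] pointing down, gripper open.
Joint ranges: [-2.99, 2.99], [-0.89, 2.07], [0.3, 2.58], [-1.14, 4.28], [0, 2.63], [-3.12, 3.12]. Speed limits (rad/s): [2.57, 2.57, 3.01, 3.14, 3.14, 3.14].

## Interface

Orientations are given as a unit quaternion [x, y, z, w].
In Python, from plant import env, imaging gives the robot as it stands. The module is installed in compiled form; this text tells all that it offers. Calls block until the motion is done:
- env.move_to(position, orientation): joint-space move of the TCP to a pose.
- env.move_l(position, frame=None, speed=0.15, until_force=None): straight line of the TCP; frame=None keeps the orientation; speed is the mean speed in m/s. With until_force (N) it stops when the force on the tool has changed by that much, and returns True; else False.
- env.move_joints(angles): joint-space move.
- env.gripper_open() and env.grasp(): open the fingers fully, or close them until they stop; the grip force is fixed at half the most.
- env.hold(seconds).
- env.inverse_kinematics(position, orientation): joint angles nearest the present ones, or None.
- env.read_state(): the state.
- imaging.snapshot(name): name is "side" or "top"; returns a dict with "image" (420x560x3 uint8, red, green, blue), "z_map" (420x560 float32, m along the optical axis (not along the pixel's ray), 0 where there is no reading), "fx", "fy", "cx", "cy" (pixels), "world_from_camera" (4x4, takes a point from camera to world coordinates). Camera axes: x right, y up, looking along -z (the intrinsics and any distortion apply to the point x, -y, -z); pixel columns grow to the right and rows downward; lengths in m; the calibration is good to about 2 mm. A picture is of the moment at which its call begins.
A pose or a line that the arm cannot do raises env.MotionError and nothing moves.
- env.sign_off(): hands the job in; it is judged then, once.
The state is a dict: "time": time; "joints": joint angles; "joint_vel": joint speeds; "joint_torque": joint torques, N m; "tcp_pos": TCP position; "orientation": TCP orientation; "force": force on the tool from outside, world axes, zero at the start; "wrist_torque": the same for the moment, N m; "grip_width": finger opening in m; "grasp_force": force on a finger pad.
Only numpy, scipy, OpenCV 4.12 (cv2) and the standard library are available. Lean on these libraries where they do the work, as an engineer would, in place of code of your own. Each camera call takes 0.05 s, during which the arm holds its last target. There are 200 camera calls.

## Task

Put the three whole purple tubing clamps into the divided tray, each lying flat in the grey compartment made for its length: the longest clamp in the longest compartment, the middle one in the middle-length one, the shortest in the shortest. Set each one down rather than dropping it, and leave the two broken clamps with a snapped-off jaw, the orange cap remover and the forceps where they lie.

Things in the scene. Friction and masses are not known exactly. Their poses are not given: they have to be found in the camera images.
- clamp_long: the longest whole purple tubing clamp, loose, about 25 g, lying on its side on the grey mat: two parallel jaws (8 mm each, 10 mm gap between) closed into a loop by a round hinge end and a straight latch end; 108 mm long, 26 mm wide, 20 mm high. Origin at its centre, half way up (10 mm above what it lies on). x along its length (hinge at -x, latch at +x), y across the jaws, z up.
- clamp_middle: the middle-length whole purple tubing clamp, loose, about 25 g, lying on its side on the grey mat: two parallel jaws (8 mm each, 10 mm gap between) closed into a loop by a round hinge end and a straight latch end; 80 mm long, 26 mm wide, 20 mm high. Origin at its centre, half way up (10 mm above what it lies on). x along its length (hinge at -x, latch at +x), y across the jaws, z up.
- clamp_short: the shortest whole purple tubing clamp, loose, about 25 g, lying on its side on the grey mat: two parallel jaws (8 mm each, 10 mm gap between) closed into a loop by a round hinge end and a straight latch end; 56 mm long, 26 mm wide, 20 mm high. Origin at its centre, half way up (10 mm above what it lies on). x along its length (hinge at -x, latch at +x), y across the jaws, z up.
- broken_long: a broken purple clamp, 108 mm long, a look-alike that does not belong in the tray: its second jaw (at +y) has snapped off, so that it is an open hook with one jaw, not a loop. 108 x 26 x 20 mm, origin and axes as for the whole clamps.
- broken_middle: a broken purple clamp, 80 mm long, a look-alike that does not belong in the tray: its second jaw (at +y) has snapped off, so that it is an open hook with one jaw, not a loop. 80 x 26 x 20 mm, origin and axes as for the whole clamps.
- slot_long: the longest of three open grey compartments side by side (84 mm apart) in the white tray; fixed. Inside 128 mm long (its x) and 74 mm wide (its y), walls 3 mm thick; origin at the centre of its underside, z up; inner floor 3 mm and top of the walls 14 mm above the origin; the tray's rim is lower.
- slot_middle: the middle-length of three open grey compartments side by side (84 mm apart) in the white tray; fixed. Inside 100 mm long (its x) and 74 mm wide (its y), walls 3 mm thick; origin at the centre of its underside, z up; inner floor 3 mm and top of the walls 14 mm above the origin; the tray's rim is lower.
- slot_short: the shortest of three open grey compartments side by side (84 mm apart) in the white tray; fixed. Inside 76 mm long (its x) and 74 mm wide (its y), walls 3 mm thick; origin at the centre of its underside, z up; inner floor 3 mm and top of the walls 14 mm above the origin; the tray's rim is lower.
- cap_remover: chunky orange plastic cap remover, a 44 mm ring with a stub handle, 71 mm long and 24 mm high, loose on the mat among the clamps; bystander. Origin at the middle of its underside, x along it, ring at +x.
- forceps: stainless mosquito forceps, 124 mm long, 60 mm over the finger rings, 6 mm high, loose, lying on the counter beyond the mat; bystander. Origin near its middle at its underside, x along it, tips at +x.
Things that resemble listed ones, but are neither listed nor needed, are in the scene too. What is shaped like the clamp_middle but brown or turquoise is not meant.

How it is judged:
At the end, for the whole second after the job is handed in: Each whole clamp lies at rest flat (within 0.12 rad) on the floor of the compartment of its own length, centred within 25 mm lengthwise, 30 mm crosswise and 4 mm in height; the broken clamps, cap remover and forceps are within 20 mm of their starting places and at rest (x of clamp_long in the frame of slot_long between -0.025 and 0.025 m and y of clamp_long in the frame of slot_long between -0.03 and 0.03 m and z of clamp_long in the frame of slot_long between 0.009 and 0.017 m and angle between the z axis of clamp_long and the z axis of slot_long, either way round below 0.12 rad and linear speed of each of clamp_long, clamp_middle, clamp_short, broken_long, broken_middle, cap_remover, forceps below 0.02 m/s and x of clamp_middle in the frame of slot_middle between -0.025 and 0.025 m and y of clamp_middle in the frame of slot_middle between -0.03 and 0.03 m and z of clamp_middle in the frame of slot_middle between 0.009 and 0.017 m and angle between the z axis of clamp_middle and the z axis of slot_middle, either way round below 0.12 rad and x of clamp_short in the frame of slot_short between -0.025 and 0.025 m and y of clamp_short in the frame of slot_short between -0.03 and 0.03 m and z of clamp_short in the frame of slot_short between 0.009 and 0.017 m and angle between the z axis of clamp_short and the z axis of slot_short, either way round below 0.12 rad and distance of each of broken_long, broken_middle, cap_remover, forceps from where it was at the start of the episode below 0.02 m); the robot touches nothing.
It fails at once if A broken clamp was moved more than 20 mm (distance of any of broken_long, broken_middle from where it was at the start of the episode above 0.02 m).
It fails at once if The cap remover or the forceps was moved more than 20 mm (distance of any of cap_remover, forceps from where it was at the start of the episode above 0.02 m).
It fails at once if A whole clamp was dropped (falling free faster than 0.75 m/s, from about 30 mm or more) ((contact force between the fingers and clamp_long below 0.05 N and linear speed of clamp_long above 0.75 m/s) or (contact force between the fingers and clamp_middle below 0.05 N and linear speed of clamp_middle above 0.75 m/s) or (contact force between the fingers and clamp_short below 0.05 N and linear speed of clamp_short above 0.75 m/s)).
It also fails if it takes over 96 s, if anything falls off the work surface, if the arm or the gripper's body presses on something with over 40 N, if the wrist force passes 120 N, or if a joint passes its speed limit or range.

## Working session

There is one attempt and no reset: what is moved stays moved. The work goes in short steps, each a Python script; the robot and the scene stay as the last script left them, time stands still between calls to the robot, and variables do not carry over. Pictures are saved under pics/ and viewed, at most 14 in all, crops included, and the job is handed in when it is done.

```bash
mkdir -p pics && python3 - <<'E'
from plant import env, imaging
import cv2,numpy as np,pickle
for n in("top","side"):
    s=imaging.snapshot(n); cv2.imwrite(f"pics/{n}0.png",s["image"][:,:,::-1]); pickle.dump(s,open(f"{n}0.pkl","wb"))
    print(n,s["fx"],s["fy"],s["cx"],s["cy"],np.round(s["world_from_camera"],3).tolist(),[k for k in s])
print(env.read_state())
E
```

```text
top 413.1734697698782 413.1734697698782 278.7256807012532 207.130500874493 [[-0.002, 0.998, -0.069, 0.498], [-1.0, -0.002, 0.0, -0.118], [-0.0, 0.069, 0.998, 1.25], [0.0, 0.0, 0.0, 1.0]] ['image', 'z_map', 'fx', 'fy', 'cx', 'cy', 'world_from_camera']
side 416.9408173722794 416.9408173722794 271.7288513835284 208.47695063597473 [[0.744, 0.388, -0.544, 0.028], [-0.668, 0.432, -0.605, -0.747], [-0.0, 0.814, 0.581, 0.655], [0.0, 0.0, 0.0, 1.0]] ['image', 'z_map', 'fx', 'fy', 'cx', 'cy', 'world_from_camera']
{'time': 0.1, 'joints': array([ 9.60715769e-01,  1.81516532e-01,  1.60787273e+00, -1.17275603e-05,
        1.35381310e+00, -2.06296542e-01]), 'joint_vel': array([ 0.00092079, -0.00124077, -0.0019357 , -0.00078371,  0.00026701,
       -0.00077783]), 'joint_torque': array([ 5.51018784e-04, -4.45875657e+01, -3.52238095e+01, -2.38974144e-04,
        4.17482472e-03, -1.73093906e-05]), 'tcp_pos': array([0.22559164, 0.52831847, 0.20136334]), 'orientation': array([ 2.00521961e-01,  9.79688877e-01, -7.41002446e-04, -3.14230437e-04]), 'force': array([-0.54609391,  0.69976353,  0.96785299]), 'wrist_torque': array([ 0.0076838 , -0.02505067,  0.01049128]), 'grasp_force': 0.0, 'grip_width': 0.08531256621449489}
```

View pics/top0.png

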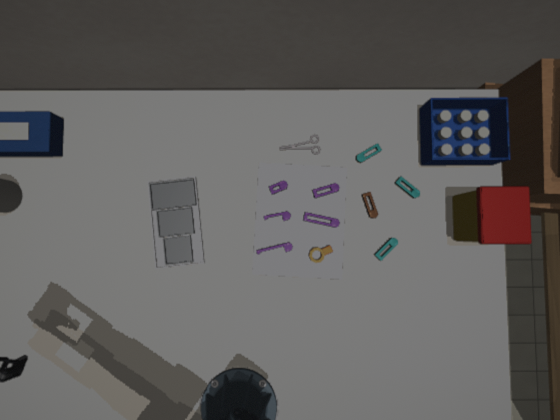

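View pics/side0.png

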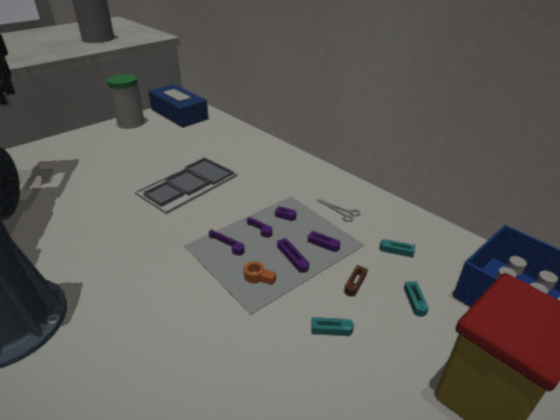

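The top view shows whole clamps short (278,187), middle (326,190) and long (321,219). The broken ones are at (277,215) and (274,248), the cap remover is at (320,253), and the compartments are at (174,194), (176,222) and (178,249). Next I'll measure their poses.

```bash
cat > h.py <<'E'
import cv2,numpy as np
from plant import env, imaging
from scipy.spatial.transform import Rotation as R
def cast(s,uv,z):
    uv=np.atleast_2d(uv).astype(float);M=s["world_from_camera"]
    d=np.c_[(uv[:,0]-s["cx"])/s["fx"],-(uv[:,1]-s["cy"])/s["fy"],-np.ones(len(uv))]@M[:3,:3].T
    return M[:3,3]+d*((z-M[2,3])/d[:,2])[:,None]
def blobs(s,kind,amin=40,z=0.02,upscale=4):
    img=s["image"]
    big=cv2.resize(img,None,fx=upscale,fy=upscale,interpolation=cv2.INTER_CUBIC)
    hsv=cv2.cvtColor(big,cv2.COLOR_RGB2HSV)
    if kind=="purple": m=cv2.inRange(hsv,(128,70,30),(165,255,255))
    elif kind=="orange": m=cv2.inRange(hsv,(5,130,60),(22,255,255))
    else:
        m=cv2.inRange(hsv,(0,0,60),(180,70,kind))
    out=[]
    for c in cv2.findContours(m,cv2.RETR_EXTERNAL,cv2.CHAIN_APPROX_NONE)[0]:
        if cv2.contourArea(c)<amin*upscale**2: continue
        uv=(c[:,0,:]+.5)/upscale-.5
        p=cast(s,uv,z)[:,:2]
        (cx,cy),(w,h),a=cv2.minAreaRect((p*1000).astype(np.float32))
        if w<h: w,h,a=h,w,a+90
        out.append(dict(px=uv.mean(0).round(1),c=np.round([cx,cy],1),L=round(w,1),W=round(h,1),ang=round((a+90)%180-90,1)))
    return out
E
python3 - <<'E'
import pickle
from h import *
for n in("top","side"):
    s=pickle.load(open(n+"0.pkl","rb")); 
    print(n)
    for z in ((.02,) if n=="top" else (.02,.01)):
        for b in blobs(s,"purple",z=z): print(z,*b.values())
    for b in blobs(s,"orange"): print("or",*b.values())
    im=s["image"]
    if n=="top":
        for p in [(174,194),(176,222),(178,249),(174,208),(155,235),(265,260)]:
            print(p,im[p[1],p[0]],np.round([cast(s,p,0)[0][0],s["world_from_camera"][2,3]-s["z_map"][p[1],p[0]]],3), s["z_map"][p[1],p[0]])
        cv2.imwrite("pics/crop.png",cv2.resize(im[130:285,140:355,::-1],None,fx=3.7,fy=3.7,interpolation=cv2.INTER_CUBIC))
E
```

```text
top
0.02 [274.6 247.6] [ 458.1 -104.2] 105.8 24.5 -78.3
0.02 [320.6 219.4] [ 546.  -244.3] 107.0 24.8 77.7
0.02 [277.4 215.3] [ 553.6 -113.1] 78.2 24.9 -79.0
0.02 [325.2 189.9] [ 634.9 -258.9] 79.3 25.6 -73.5
0.02 [277.8 186.8] [ 644.9 -116.8] 54.0 25.5 -67.1
or [324.4 252.5] [ 450.4 -251.3] 49.0 23.6 -50.8
(174, 194) [91 93 94] [0.625 0.004] 1.245274
(176, 222) [95 95 97] [0.54  0.007] 1.2425702
(178, 249) [95 96 97] [0.459 0.012] 1.2377398
(174, 208) [108 108 110] [0.583 0.002] 1.2475411
(155, 235) [121 121 122] [0.501 0.009] 1.2408301
(265, 260) [124 123 125] [0.425 0.008] 1.241482
side
0.02 [292.9 254.7] [ 538.1 -250.6] 119.9 33.4 77.7
0.02 [323.7 240.8] [ 625.6 -265.3] 83.0 42.7 -72.8
0.02 [227.1 241.2] [ 455.7 -111.3] 118.5 36.6 -85.7
0.02 [259.9 226.3] [ 551.8 -120.4] 92.4 37.6 86.0
0.02 [285.5 213.1] [ 635.3 -124. ] 60.3 44.7 -66.6
0.01 [292.9 254.7] [ 546.2 -242.8] 121.8 33.9 77.7
0.01 [323.7 240.8] [ 635.  -257.7] 84.3 43.4 -72.8
0.01 [227.1 241.2] [ 462.5 -101.3] 120.3 37.2 -85.7
0.01 [259.9 226.3] [ 560.  -110.5] 93.9 38.2 86.0
0.01 [285.5 213.1] [ 644.9 -114.2] 61.2 45.4 -66.6
or [355.8 278.1] [ 584.5 -394.5] 72.8 21.6 18.4
or [258.8 273.3] [ 444.2 -242.5] 69.7 63.5 -48.0
```

View pics/crop.png

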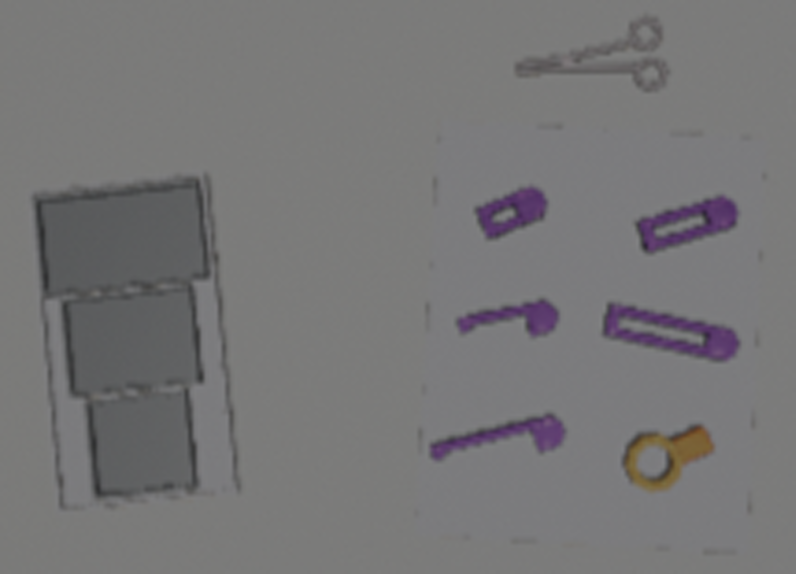

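The crop confirms loops at the three chosen clamps and hooks at the two left-hand ones. Next I'll fit the slots.

```bash
python3 - <<'E'
import pickle
from h import *
s=pickle.load(open("top0.pkl","rb")); im=s["image"].copy()
hsvmask=np.zeros(im.shape[:2],np.uint8)
f=8; x0,y0,x1,y1=145,170,212,275
big=cv2.resize(im[y0:y1,x0:x1],None,fx=f,fy=f,interpolation=cv2.INTER_CUBIC)
g=cv2.GaussianBlur(cv2.cvtColor(big,cv2.COLOR_RGB2GRAY),(0,0),3)
m=cv2.morphologyEx(cv2.inRange(g,0,106),cv2.MORPH_OPEN,np.ones((41,41)))
for c in cv2.findContours(m,cv2.RETR_EXTERNAL,cv2.CHAIN_APPROX_NONE)[0]:
    uv=(c[:,0,:]+.5)/f-.5+[x0,y0]
    for z in(.004,.014):
        p=cast(s,uv,z)[:,:2]*1000
        (cx,cy),(w,h),a=cv2.minAreaRect(p.astype(np.float32))
        if w<h:w,h,a=h,w,a+90
        mm=p.mean(0)
        print(z,np.round([cx,cy,w,h,(a+90)%180-90],1))
E
```

```text
0.004 [543.2 191.2 256.7 147.1   6.3]
0.014 [542.8 188.7 254.6 145.9   6.3]
```

```bash
python3 - <<'E'
import pickle
from h import *
s=pickle.load(open("top0.pkl","rb")); im=s["image"]
f=8; x0,y0,x1,y1=145,170,212,275
g=cv2.GaussianBlur(cv2.cvtColor(cv2.resize(im[y0:y1,x0:x1],None,fx=f,fy=f,interpolation=cv2.INTER_CUBIC),cv2.COLOR_RGB2GRAY),(0,0),3)
m=cv2.inRange(g,82,101); m=cv2.morphologyEx(m,cv2.MORPH_CLOSE,np.ones((9,9))); m=cv2.morphologyEx(m,cv2.MORPH_OPEN,np.ones((65,65)))
for c in cv2.findContours(m,cv2.RETR_EXTERNAL,cv2.CHAIN_APPROX_NONE)[0]:
    uv=(c[:,0,:]+.5)/f-.5+[x0,y0]
    p=cast(s,uv,.004)[:,:2]*1000
    (cx,cy),(w,h),a=cv2.minAreaRect(p.astype(np.float32))
    if w<h:w,h,a=h,w,a+90
    M=cv2.moments(p.astype(np.float32))
    print(np.round([cx,cy,w,h,(a+90)%180-90],1), uv.mean(0).round(1),[round(M['m10']/M['m00'],1),round(M['m01']/M['m00'],1)])
q=lambda x,y:np.round(cast(s,[x/3.7-.5+140,y/3.7-.5+130],.014)[0]*1000)[:2]
for c in [[(36,198),(204,178),(209,278),(46,298)],[(63,302),(195,285),(203,381),(74,397)],[(87,403),(187,390),(196,487),(97,496)]]:
    P=np.array([q(*k) for k in c]); print(P.tolist(),P.mean(0))
E
```

```text
[458.3 184.2  81.7  75.    3.4] [178.2 249. ] [458.9, 184.2]
[580.1 198.  162.5 126.5   5.4] [174.1 207.8] [585.4, 198.1]
[[657.0, 272.0], [673.0, 135.0], [592.0, 130.0], [576.0, 262.0]] [624.5  199.75]
[[572.0, 248.0], [586.0, 141.0], [508.0, 134.0], [496.0, 238.0]] [540.5  190.25]
[[491.0, 227.0], [501.0, 147.0], [423.0, 139.0], [416.0, 218.0]] [457.75 182.75]
```

```bash
cat >> h.py <<'E'
PICK=dict(long=(.546,-.2443,77.7),middle=(.6349,-.2589,-73.5),short=(.6449,-.1168,-67.1))
SLOT=dict(long=(.6245,.1995),middle=(.541,.191),short=(.458,.183))
SANG=-83.9
def quats(ang):   # tool down, y perpendicular to clamp length
    for k in(90,-90):
        y=np.radians(ang+k); Y=np.array([np.cos(y),np.sin(y),0]); Z=np.array([0,0,-1.])
        yield R.from_matrix(np.c_[np.cross(Y,Z),Y,Z]).as_quat()
def best(p,ang):
    o=[(abs(j[5]),q) for q in quats(ang) for j in[env.inverse_kinematics(p,q)] if j is not None]
    return min(o,key=lambda t:t[0])[1]
def st(tag):
    s=env.read_state(); print(tag,"t%.1f"%s["time"],np.round(s["tcp_pos"],4),"F",np.round(s["force"],1),"w%.4f g%.1f"%(s["grip_width"],s["grasp_force"]))
def pick(n,z=.012):
    x,y,a=PICK[n]; q=best([x,y,.1],a)
    env.move_to([x,y,.1],q); st("above")
    print("hit",env.move_l([x,y,z],speed=.08,until_force=6)); st("down")
    env.grasp(); st("grip")
    env.move_l([x,y,.1],speed=.1); st("lift")
def place(n,z=.020):
    x,y=SLOT[n]; q=best([x,y,.1],SANG)
    env.move_to([x,y,.1],q); st("over")
    env.move_l([x,y,.03],speed=.1)
    hit=env.move_l([x,y,.008],speed=.03,until_force=3); st("hit %s"%hit)
    return hit
def release():
    env.gripper_open(); st("open")
    p=env.read_state()["tcp_pos"]; env.move_l([p[0],p[1],.12],speed=.1); st("up")
E
python3 - <<'E'
from h import *
for n in PICK:
    for p,a in((PICK[n][:2],PICK[n][2]),(SLOT[n],SANG)):
        q=best([*p,.1],a); print(n,np.round(env.inverse_kinematics([*p,.012],q),2))
pick("long")
s=imaging.snapshot("side"); cv2.imwrite("pics/lift1.png",s["image"][:,:,::-1])
E
```

```text
long [-0.62  0.46  1.67 -0.    1.01 -0.4 ]
long [ 0.13  0.57  1.51 -0.    1.07  0.02]
middle [-0.56  0.62  1.42 -0.    1.1  -0.85]
middle [ 0.13  0.42  1.73 -0.    0.99  0.03]
short [-0.36  0.57  1.51 -0.    1.07 -0.76]
short [ 0.14  0.27  1.94 -0.    0.93  0.03]
above t3.1 [ 0.5464 -0.2435  0.1001] F [ 0.4 -0.  -0.3] w0.0852 g0.0
hit False
down t4.3 [ 0.5465 -0.2446  0.0127] F [-0.3 -0.3 -0.3] w0.0858 g0.0
grip t5.1 [ 0.546  -0.2443  0.012 ] F [-0.5  0.9 -0.6] w0.0001 g0.0
lift t6.1 [ 0.5455 -0.2439  0.0992] F [ 0.   0.5 -0.1] w-0.0003 g0.0
```

View pics/lift1.png

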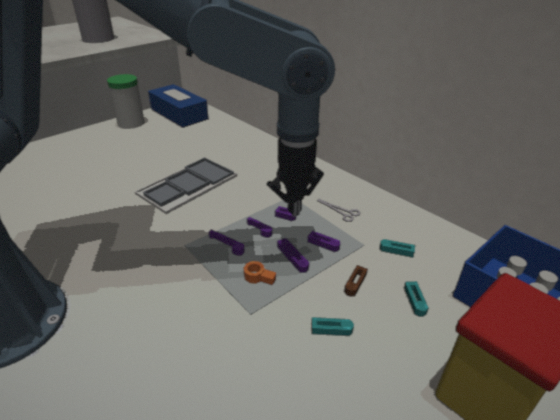

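The side view shows the clamp still at (293,254) and the fingers shut above it, so the grip slid over its top. I'll check that nothing shifted and retry lower.

```bash
python3 - <<'E'
from h import *
for b in blobs(imaging.snapshot("side"),"purple",z=.01): print(*b.values())
env.gripper_open()
pick("long",.005)
E
```

```text
[293.  254.8] [ 545.7 -242.7] 121.3 35.8 78.7
[323.6 240.9] [ 634.7 -257.6] 83.7 43.9 -72.8
[227.3 241.6] [ 462.7 -102.8] 120.8 39.4 -85.9
[259.7 226.3] [ 559.  -110.4] 93.9 35.9 86.6
[284.5 213.3] [ 645.  -113.7] 60.6 46.3 -66.3
above t7.2 [ 0.546  -0.2443  0.1   ] F [-0.3 -0.8 -0.2] w0.0854 g0.0
hit False
down t8.6 [ 0.5465 -0.2447  0.0057] F [-0.5  0.6  0.7] w0.0853 g0.0
grip t9.3 [ 0.546  -0.2443  0.005 ] F [ 1.3  0.6 -0.5] w-0.0000 g0.0
lift t10.4 [ 0.5454 -0.2439  0.0991] F [ 0.4 -0.3 -0.6] w-0.0002 g0.0
```

```bash
cat >> h.py <<'E'
def proj(s,P):
    M=np.linalg.inv(s["world_from_camera"]); c=M[:3,:3]@np.array(P)+M[:3,3]
    return np.round([s["cx"]+s["fx"]*c[0]/-c[2], s["cy"]-s["fy"]*c[1]/-c[2]],1)
E
python3 - <<'E'
from h import *
s=imaging.snapshot("side"); st("")
print(proj(s,env.read_state()["tcp_pos"]))
for b in blobs(s,"purple",z=.01): print(*b.values())
t=imaging.snapshot("top");print(proj(t,env.read_state()["tcp_pos"]))
a=cv2.resize(s["image"][120:300,200:380],None,fx=2.2,fy=2.2,interpolation=cv2.INTER_CUBIC)
b=cv2.resize(t["image"][140:320,240:420],None,fx=2.2,fy=2.2,interpolation=cv2.INTER_CUBIC)
cv2.imwrite("pics/chk2.png",np.hstack([a,b])[:,:,::-1])
E
```

```text
t10.5 [ 0.5454 -0.2439  0.099 ] F [ 0.7 -0.2  0. ] w-0.0001 g0.0
[294.1 224. ]
[292.8 254.6] [ 545.8 -242.4] 121.2 35.8 78.8
[323.6 240.9] [ 634.5 -257.8] 83.8 44.2 -73.0
[227.4 241.7] [ 462.3 -102.8] 120.2 38.6 -85.6
[259.7 226.3] [ 559.2 -110.2] 93.5 36.6 86.2
[284.5 213.4] [ 645.1 -114.3] 61.5 45.4 -67.4
[323.9 218.6]
```

View pics/chk2.png

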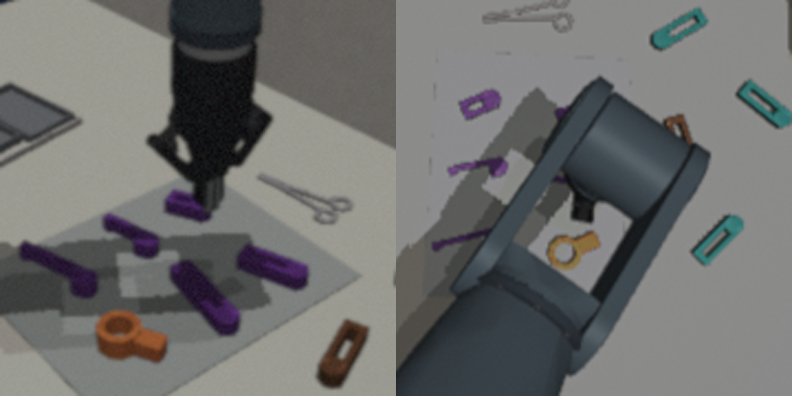

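In the side crop the finger tips sit about 8 px (roughly 20 mm) higher than the reported TCP projects. I'll calibrate by touching a free bit of mat with the shut fingers.

```bash
python3 - <<'E'
from h import *
q=best([.4,-.18,.1],90)
env.move_to([.4,-.18,.1],q)
env.move_l([.4,-.18,.01],speed=.1)
try: print(env.move_l([.4,-.18,-.035],speed=.02,until_force=4)); st("touch")
except env.MotionError as e: print(e)
s=imaging.snapshot("side");print(proj(s,env.read_state()["tcp_pos"]))
cv2.imwrite("pics/chk3.png",cv2.resize(s["image"][170:330,180:340],None,fx=3.5,fy=3.5,interpolation=cv2.INTER_CUBIC)[:,:,::-1])
env.move_l([.4,-.18,.1],speed=.1)
E
```

```text
True
touch t13.9 [ 0.4    -0.18   -0.0271] F [-1.2  1.1  7.1] w-0.0002 g3.5
[226.6 281.6]
```

View pics/chk3.png

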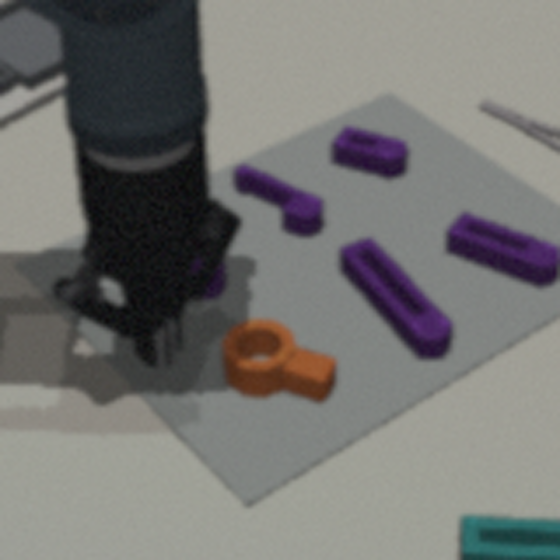

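Contact came at reported z = -0.027, so the tips are about 28 mm higher than reported; the x and y projection agrees. The picture shows nothing displaced. I'll retry with the corrected height.

```bash
python3 - <<'E'
from h import *
env.gripper_open()
pick("long",-.0165)
E
```

```text
above t16.9 [ 0.5452 -0.2437  0.0992] F [0.1 0.6 0. ] w0.0856 g0.0
hit False
down t18.5 [ 0.5464 -0.2446 -0.0159] F [ 0.1 -0.5 -0.5] w0.0855 g0.0
grip t19.1 [ 0.5464 -0.2446 -0.0161] F [1.  0.3 3.5] w0.0242 g59.5
lift t20.4 [ 0.5455 -0.2439  0.0991] F [-0.   0.2 -0.2] w0.0238 g59.1
```

```bash
python3 - <<'E'
import re
t=open("h.py").read()
t=t.replace("env.move_l([x,y,.03],speed=.1)","env.move_l([x,y,.004],speed=.1)").replace("[x,y,.008],speed=.03","[x,y,-.017],speed=.02")
open("h.py","w").write(t)
from h import *
place("long")
s=imaging.snapshot("side"); cv2.imwrite("pics/pl1.png",cv2.resize(s["image"][100:250,100:300],None,fx=3.5,fy=3.5,interpolation=cv2.INTER_CUBIC)[:,:,::-1])
E
```

```text
over t22.0 [0.6249 0.1982 0.1   ] F [0.3 0.5 0.3] w0.0244 g59.1
hit True t23.9 [ 0.6243  0.1995 -0.0111] F [-2.   0.8  4.8] w0.0239 g59.7
```

View pics/pl1.png

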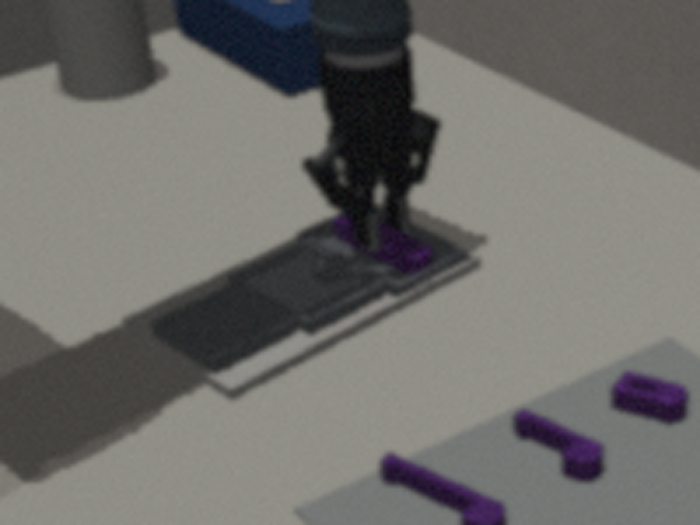

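The clamp sits inside the long compartment with its floor contact where expected. I'll release from 1.5 mm up and repeat for the next one.

```bash
python3 - <<'E'
t=open("h.py").read()
t=t.replace('    env.gripper_open(); st("open")\n','    p=env.read_state()["tcp_pos"]; env.move_l([p[0],p[1],p[2]+.0015],speed=.02)\n    env.gripper_open(); st("open")\n')
open("h.py","w").write(t)
from h import *
release()
pick("middle",-.0165)
E
```

```text
open t24.8 [ 0.6243  0.1995 -0.0096] F [-0.5  0.4  0.4] w0.0856 g0.0
up t26.3 [0.6237 0.1993 0.119 ] F [ 0.2 -0.2  0.3] w0.0856 g0.0
above t28.0 [ 0.6353 -0.2576  0.1   ] F [ 0.5 -0.1 -0.2] w0.0857 g0.0
hit False
down t29.6 [ 0.6354 -0.2592 -0.0158] F [ 1.  -0.7  1. ] w0.0852 g0.0
grip t30.1 [ 0.6352 -0.2591 -0.0161] F [-0.2  0.6  1.8] w0.0242 g60.0
lift t31.5 [ 0.6343 -0.2585  0.0989] F [-0.2  0.3 -0.3] w0.0241 g59.7
```

```bash
python3 - <<'E'
from h import *
if place("middle"):
    release(); pick("short",-.0165)
    if env.read_state()["grip_width"]>.02 and place("short"):
        release(); env.move_to([.3,-.45,.25],best([.3,-.45,.25],0)); 
s=imaging.snapshot("top"); cv2.imwrite("pics/end.png",cv2.resize(s["image"][130:285,140:355,::-1],None,fx=3.7,fy=3.7,interpolation=cv2.INTER_CUBIC))
for b in blobs(s,"purple",z=.02): print(*b.values())
for b in blobs(s,"orange",z=.02): print("or",*b.values())
E
```

```text
over t33.1 [0.5417 0.1902 0.1001] F [0.6 0.3 0.1] w0.0239 g59.7
hit True t35.0 [ 0.5408  0.1909 -0.0111] F [-0.7 -0.5  4. ] w0.0244 g60.3
open t35.9 [ 0.5408  0.1909 -0.0097] F [-0.   0.4  0.8] w0.0852 g0.0
up t37.3 [0.5403 0.1908 0.1192] F [ 0.8 -0.2 -0.5] w0.0852 g0.0
above t38.6 [ 0.6447 -0.1156  0.0998] F [0.7 0.4 0.8] w0.0853 g0.0
hit False
down t40.2 [ 0.6454 -0.117  -0.0158] F [0.  0.8 0.3] w0.0853 g0.0
grip t40.8 [ 0.6453 -0.1169 -0.0161] F [-0.4 -0.2  2.5] w0.0239 g59.7
lift t42.1 [ 0.6442 -0.1166  0.0989] F [ 0.   0.4 -0.5] w0.0239 g59.3
over t43.4 [0.459  0.1825 0.1003] F [ 0.3 -0.6 -0.8] w0.0237 g59.3
hit True t45.2 [ 0.4578  0.183  -0.0112] F [-0.6  1.   5.2] w0.0241 g59.8
open t46.1 [ 0.4578  0.183  -0.0097] F [ 0.3 -0.4 -0.3] w0.0854 g0.0
up t47.6 [0.4573 0.1829 0.1192] F [0.2 0.  0.4] w0.0855 g0.0
[176.4 249.5] [458.3 183.2] 57.9 26.1 -83.4
[274.7 247.5] [ 458.1 -104.2] 105.8 24.5 -78.3
[174.3 221.4] [541.6 190.4] 82.0 27.0 -83.4
[277.3 215.3] [ 553.5 -113.1] 78.2 24.9 -79.1
[171.8 193.6] [624.7 199.6] 109.4 27.1 -83.9
or [325.1 251.3] [ 453.2 -254.5] 40.5 22.5 -53.6
```

View pics/end.png

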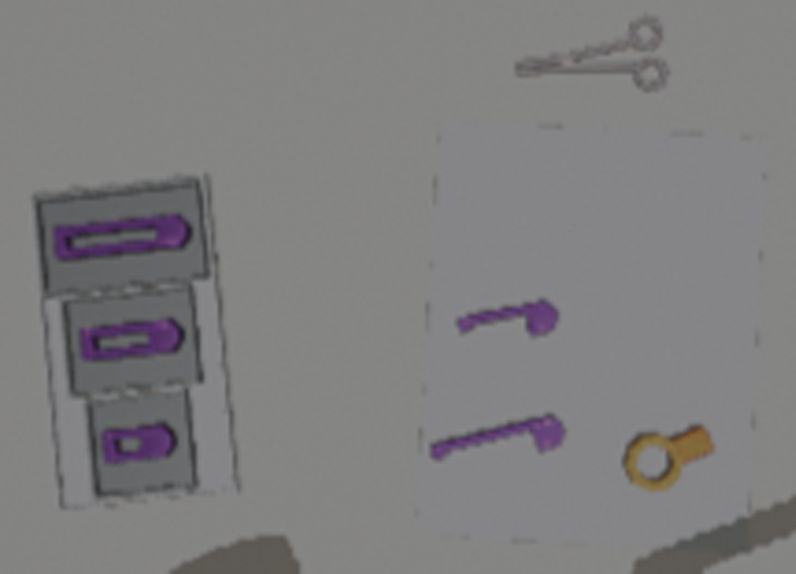

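The final crop shows each clamp centred and flat in its own compartment (crop pixels (122,238), (132,340) and (140,443)). The broken clamps, cap remover and forceps are unmoved.

```bash
python3 -c "
from plant import env
print(env.sign_off())"
```

```text
the job is handed in; nothing more can be done
None
```

All three whole clamps lie flat in their matching compartments, the bystanders look unmoved in the last picture, and the job was handed in after about 50 s on the robot clock; no verdict was returned.

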